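# Find and release the latched lamp key

### The arm

A 6-joint arm with a two-finger parallel gripper is mounted at the origin on the work surface. World frame = base frame: x ahead of the robot, y to its left, z up, the work surface at z = 0. Lengths are in m, angles in rad, forces in N, time in s.
With the tool pointing down it reaches from about 0.275 to 0.85 m from the base axis. Payload 19 kg.
Tool frame: the origin (TCP) lies on the mounting face of the last link; the fingertips stand 173 mm ahead of it and the grasp point (between the pads) lies 155 mm ahead of it; z points along the fingers, y is the line along which they close (so a half turn about z gives the same grasp; the last joint's range is limited). The gripper opens to 85 mm and grips with 20 to 120 N. Pads are 22 mm wide; open, the fingers measure 114 mm over their backs; the gripper's body (76 mm by 85 mm) begins 54 mm behind the grasp point. The pads swing forward as they close: fully open they stand 13 mm farther back than shut.
Start: joints at [-1.264, 0.15, 1.437, -0, 1.554, -0.134], TCP at [0.245, -0.52, 0.405] pointing down, gripper open.
Joint ranges: [-2.8, 2.8], [-0.68, 2.1], [0.12, 2.68], [-1.39, 4.53], [0.16, 2.79], [-2.81, 2.81]. Speed limits (rad/s): [1.89, 1.89, 2.22, 3.01, 3.01, 3.01].

### API

Orientations are given as a unit quaternion [x, y, z, w].
In Python, from bench import r gives the robot as it stands.
- The arm moves only by the tool play_rows, never from a script. Its argument "increments" is a list that holds one entry, the list of rows, each a list of 7 numbers: the shift along the tool's x, y, z normalised to -1 to 1, where 1 is 40 cm, then the turn, a rotation vector about the tool's x, y, z normalised to -1 to 1, where 1 is 360 degrees, then the closure in counts, from 0 (fully open) to 255 (shut). In form: [[[tx, ty, tz, wx, wy, wz, grip], ...]]. A call has 1 to 8 rows; each row is the pose to reach, as a shift and turn from the pose commanded when the call began, along the tool's axes at that moment, turning the shorter way round; what a row does not reach only later rows make up. A row lasts 1/8 s, in which the tool goes at most 62.5 mm and 10.7 degrees, less where a joint would pass 70% of its speed; a pose out of reach is approached as far as the arm can. A call with a number of a shift or a turn outside -1 to 1 is refused whole. A call with a gripper value outside its range is refused whole. The fingers move at their own pace and stop on an object; "grip_force" is the grip in N (left out, the last holds). Time passes only in rows, so rows that repeat a pose let the fingers close. It gives the time, the measured TCP pose, the force, the opening and the grip force at its end, in the units of the state.
- r.get_state(): the state, without advancing time (a new reading comes with each control period).
- r.snapshot(name): name is "scene" or "top" or "wrist"; returns a dict with "pixels" (384x512x3 uint8, red, green, blue), "fx", "fy", "cx", "cy" (pixels), "k1" (the pictures are not rectified: a ray, as slopes to the right and down, at radius r is drawn at 1 + k1 r^2 times it, then the intrinsics apply), "xyz" and "rotation" of the camera in the world. Camera axes: x right, y up, looking along -z (the intrinsics and any distortion apply to the point x, -y, -z); pixel columns grow to the right and rows downward; lengths in m; the calibration is good to about 2 mm. A picture is of the moment at which its call begins. There is no depth.
- r.sign_off(): hands the job in; it is judged then, once.
The state is a dict: "clock": time; "joints": joint angles; "qvel": joint speeds; "joint_efforts": joint torques, N m; "tool_pos": TCP position; "orientation": TCP orientation; "force": force on the tool from outside, world axes, zero at the start; "moment": the same for the moment, N m; "gripper_width": opening from 0.0 (shut) to 1.0 (fully open); "grip_force": force on a finger pad.
Only numpy, scipy, OpenCV 4.12 (cv2) and the standard library are available. Lean on these libraries where they do the work, as an engineer would, in place of code of your own. Each camera call takes 0.05 s, during which the arm holds its last target. There are 200 camera calls.

### The job

One of the four drying-lamp keys on the switch box is still latched down: tap each key lightly with the fingertips, one at a time from the robot's left to its right, so lightly that no raised key goes in more than half-way and the latched one does not yet let go. Lift clear, then press the latched key fully down and let it go so that it pops up like the others, and move away. Leave the figures and the jar standing where they are.

Things in the scene. Friction and masses are not known exactly. Their poses are not given: they have to be found in the camera images.
- switchbox: grey plastic switch box fixed to the work surface, 130 (x) x 270 (y) x 60 mm high, with four white keys in a row through its top; origin at the centre of its underside, z up, y along the row towards the robot's left end of it, x away from the robot. It may stand turned by up to 0.35 rad
- key_1: leftmost of four like white 34 mm square keys, 55 mm apart; box frame x 0, y +82.5 mm. Origin: centre of its top face. If raised: top 74 mm above the box's underside, springy, yields from 1.5 N, 1 mm per further 0.6 N; push in 5 mm at most. If latched: top at 70 mm, yields from 4 N, lets go 3.5 mm lower (6 N), stop at 65 mm (7 N); springs up when then let go
- key_2: second from the left of four like white 34 mm square keys, 55 mm apart; box frame x 0, y +27.5 mm. Origin: centre of its top face. If raised: top 74 mm above the box's underside, springy, yields from 1.5 N, 1 mm per further 0.6 N; push in 5 mm at most. If latched: top at 70 mm, yields from 4 N, lets go 3.5 mm lower (6 N), stop at 65 mm (7 N); springs up when then let go
- key_3: third from the left of four like white 34 mm square keys, 55 mm apart; box frame x 0, y -27.5 mm. Origin: centre of its top face. If raised: top 74 mm above the box's underside, springy, yields from 1.5 N, 1 mm per further 0.6 N; push in 5 mm at most. If latched: top at 70 mm, yields from 4 N, lets go 3.5 mm lower (6 N), stop at 65 mm (7 N); springs up when then let go
- key_4: rightmost of four like white 34 mm square keys, 55 mm apart; box frame x 0, y -82.5 mm. Origin: centre of its top face. If raised: top 74 mm above the box's underside, springy, yields from 1.5 N, 1 mm per further 0.6 N; push in 5 mm at most. If latched: top at 70 mm, yields from 4 N, lets go 3.5 mm lower (6 N), stop at 65 mm (7 N); springs up when then let go
- friar: standing painted friar figure, 56 mm across the foot, 135 mm high, loose, left of the box; origin at the centre of its underside. Leave alone
- paint_jar: closed glass paint jar, 60 mm across, 75 mm high, loose, right of the box; origin at the centre of its underside. Leave alone
- lamb: small white lamb figure, 66 x 34 mm foot, about 50 mm high, loose, beyond the box; origin at the centre of its underside. Leave alone

How it is judged:
On the way, in this order (a step that is already met when the one before it is completed fails the run):
1. key_1 (leftmost) is tapped (contact force between the fingers and key_1 above 0.3 N), for 0.02 s.
2. key_2 (second from the left) is tapped (contact force between the fingers and key_2 above 0.3 N), for 0.02 s.
3. key_3 (third from the left) is tapped (contact force between the fingers and key_3 above 0.3 N), for 0.02 s.
4. key_4 (rightmost) is tapped (contact force between the fingers and key_4 above 0.3 N), for 0.02 s.
5. the fingers are clear of all keys, and the latched key is still down (contact force between the fingers and key_1 below 0.05 N and contact force between the fingers and key_2 below 0.05 N and contact force between the fingers and key_3 below 0.05 N and contact force between the fingers and key_4 below 0.05 N and z of any of key_1, key_2, key_3, key_4 in the frame of switchbox below 0.071 m), for 0.1 s.
6. the latched key has been released: all four keys are up (z of each of key_1, key_2, key_3, key_4 in the frame of switchbox above 0.0728 m), for 0.2 s.
At the end, for the whole second after the job is handed in: all four keys stand up (tops within 1.2 mm of 74 mm above the underside of the box); the friar, the jar and the lamb stand upright within 20 mm of where they began (all of step 6 and distance of each of friar, paint_jar, lamb from where it was at the start of the episode below 0.02 m and angle between each of friar, paint_jar, lamb's own z axis and vertical below 0.2 rad); the robot touches nothing.
It fails at once if a raised key is pushed in by more than 5.8 mm (distance of any of key_1, key_2, key_3, key_4 from where it was at the start of the episode above 0.0058 m).
It fails at once if the friar, the jar or the lamb is lifted, carried, knocked over or shifted by more than 20 mm (distance of any of friar, paint_jar, lamb from where it was at the start of the episode above 0.02 m or angle between any of friar, paint_jar, lamb's own z axis and vertical above 0.3 rad).
It also fails if it takes over 53 s, if anything falls off the work surface, if the arm or the gripper's body presses on something with over 40 N, if the wrist force passes 120 N, or if a joint passes its speed limit or range.

## Working session

There is one attempt and no reset: what is moved stays moved. The work goes in short steps, Python scripts to look and compute and a tool call to move; the robot and the scene stay as the last step left them, time stands still between calls to the robot, and variables do not carry over. Pictures are saved under pics/ and viewed, at most 10 in all, crops included, and the job is handed in when it is done.

Besides the shell and the picture viewer there is one more tool, called after "Emit:" by a JSON object that holds its "op" and its "data". play_rows: Moves the arm, as the interface text tells. Scaled input: -1 to 1 covers 40 cm each way for a shift and 360 degrees each way for a turn. Its arguments: {"type":"object","properties":{"increments":{"type":"array","items":{"type":"array","items":{"type":"array","items":{"type":"number"}}}},"grip_force":{"type":"number"}},"required":["increments"]}

```bash
mkdir -p pics; cat > h.py <<'E'
import numpy as np,cv2,pickle
def snap(r,n,f):
    s=r.snapshot(n); cv2.imwrite(f'pics/{f}.png',cv2.cvtColor(s['pixels'],cv2.COLOR_RGB2BGR)); pickle.dump(s,open(f'{f}.pkl','wb')); return s
def ray(s,u,v):
    a=np.array([(u-s['cx'])/s['fx'],(v-s['cy'])/s['fy']]);p=a.copy()
    for _ in range(20): p=a/(1+s['k1']*(p@p))
    return np.array(s['xyz']),np.array(s['rotation']).reshape(3,3)@np.array([p[0],-p[1],-1])
def onz(s,u,v,z):
    o,d=ray(s,u,v); return o+d*(z-o[2])/d[2]
E
python3 - <<'E'
from bench import r
from h import *
for n in['top','scene']:
    s=snap(r,n,n+'0'); print(n,s['xyz'],s['fx'],s['k1'])
print(r.get_state())
a=cv2.imread('pics/top0.png')
E
```

```text
top [0.42919083 0.02064678 1.15656507] 488.9687779420222 -0.14904079933065636
scene [ 1.46372286 -0.19965029  0.7496603 ] 478.2338249829847 -0.15845033047946327
{'clock': 0.1, 'joints': array([-1.26400905e+00,  1.50931029e-01,  1.43795828e+00,  6.91902974e-06,
        1.55377623e+00, -1.34007318e-01]), 'qvel': array([ 0.00084803, -0.00187527, -0.00327468,  0.0005914 , -0.00023258,
        0.00044694]), 'joint_efforts': array([ 6.28839713e-03, -7.14378119e+01, -5.71795893e+01, -2.34519566e-04,
        7.08244886e-03,  3.03009756e-05]), 'tool_pos': array([ 0.24529837, -0.52001772,  0.40414288]), 'orientation': array([ 9.75810543e-01,  2.18617238e-01, -4.28394096e-05, -5.34738759e-04]), 'force': array([-0.03835521,  0.21535187, -0.46377069]), 'moment': array([0.00549941, 0.01698709, 0.01551629]), 'grip_force': 0.0, 'gripper_width': 1.0025926499889373}
```

View pics/top0.png

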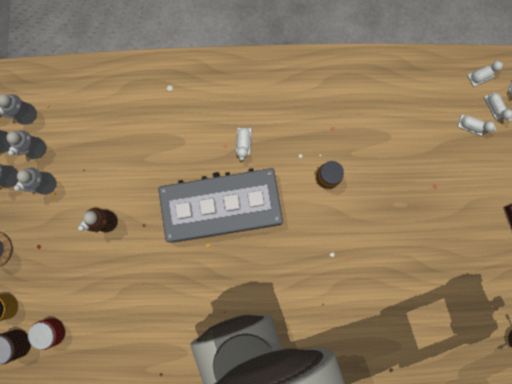

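View pics/scene0.png

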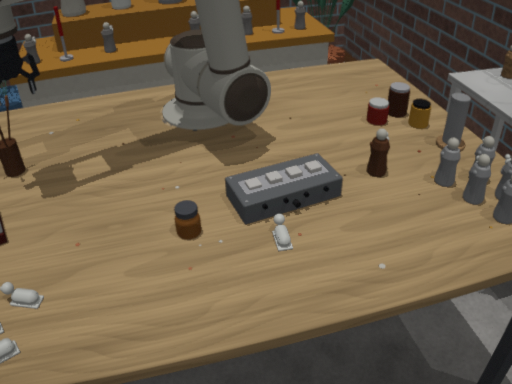

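Top view: the four keys are at about (183,210), (207,206), (232,202) and (256,199). The friar is at (98,220), the jar at (330,175) and the lamb at (243,142). The scene view confirms the layout, but it doesn't show which key is latched.

```bash
python3 - <<'E'
from h import *
s=pickle.load(open('top0.pkl','rb'))
g=s['pixels'].min(2)[170:240,155:290]
for t in(190,200,210,220):
    n,l,st,c=cv2.connectedComponentsWithStats((g>t).astype(np.uint8))
    k=[(c[i]+[155,170],st[i,4]) for i in range(1,n) if st[i,4]>60]; print(t,[(a.round(1).tolist(),b) for a,b in k])
    if len(k)==4:
        P=np.array([onz(s,*a,0.073) for a,b in sorted(k,key=lambda q:q[0][0])]); print(P.round(4))
        d=P[0]-P[3]; print(np.linalg.norm(d)/3,'yaw',np.arctan2(-d[0],d[1]),P.mean(0))
# box outline
hsv=cv2.cvtColor(s['pixels'],cv2.COLOR_RGB2HSV);m=((hsv[...,1]<70)&(hsv[...,2]>50)).astype(np.uint8)
m[:160]=0;m[250:]=0;m[:,:150]=0;m[:,295:]=0
c=max(cv2.findContours(m,0,2)[0],key=cv2.contourArea);b=cv2.boxPoints(cv2.minAreaRect(c));B=np.array([onz(s,*p,0.06) for p in b]);print(B.round(4),B.mean(0))
for n,u,v,z in[('friar foot',105,220,.05),('jar',330,175,.075),('lamb',243,142,.03)]:print(n,onz(s,u,v,z))
E
```

```text
190 [([255.3, 198.1], np.int32(156)), ([231.2, 201.7], np.int32(149)), ([206.8, 205.8], np.int32(152)), ([182.7, 209.6], np.int32(145))]Traceback (most recent call last):
  File "<stdin>", line 8, in <module>
  File "h.py", line 9, in onz
    o,d=ray(s,u,v); return o+d*(z-o[2])/d[2]
        ~~~^^^^^^^
  File "h.py", line 7, in ray
    return np.array(s['xyz']),np.array(s['rotation']).reshape(3,3)@np.array([p[0],-p[1],-1])
                              ~~~~~~~~~~~~~~~~~~~~~~~~~~~~~~~^^^^^
ValueError: cannot reshape array of size 4 into shape (3,3)
```

```bash
sed -i "s/np.array(s\['rotation'\]).reshape(3,3)@/R.from_quat(s['rotation']).as_matrix()@/; 1a from scipy.spatial.transform import Rotation as R" h.py
python3 - <<'E'
from h import *
s=pickle.load(open('top0.pkl','rb'))
g=s['pixels'].min(2)[170:240,155:290]
for t in(190,):
    n,l,st,c=cv2.connectedComponentsWithStats((g>t).astype(np.uint8))
    k=[(c[i]+[155,170],st[i,4]) for i in range(1,n) if st[i,4]>60]
    if len(k)==4:
        P=np.array([onz(s,*a,0.073) for a,b in sorted(k,key=lambda q:q[0][0])]); print(P.round(4))
        d=P[0]-P[3]; yaw=np.arctan2(-d[0],d[1]);print(np.linalg.norm(d)/3,'yaw',yaw,P.mean(0))
hsv=cv2.cvtColor(s['pixels'],cv2.COLOR_RGB2HSV);m=((hsv[...,1]<70)&(hsv[...,2]>50)).astype(np.uint8)
m[:160]=0;m[250:]=0;m[:,:150]=0;m[:,295:]=0
c=max(cv2.findContours(m,0,2)[0],key=cv2.contourArea);b=cv2.boxPoints(cv2.minAreaRect(c));B=np.array([onz(s,*p,0.06) for p in b]);print(B.round(4),B.mean(0))
for n,u,v,z in[('friar foot',105,220,.05),('jar',330,175,.075),('lamb',243,142,.03)]:print(n,onz(s,u,v,z))
q=R.from_quat([9.75810543e-01,2.18617238e-01,-4.28e-05,-5.3e-4]);M=q.as_matrix();print(M.round(3))
tgt=np.array([P[1][0],P[1][1],.345]); print('shift/0.4',M.T@(tgt-[.2453,-.52,.4041])/.4)
for a in(0,np.pi):
    T=R.from_euler('z',yaw+a)*R.from_quat([1,0,0,0]); print('rotvec/2pi',(q.inv()*T).as_rotvec()/(2*np.pi))
E
```

```text
[[0.5319 0.1952 0.073 ]
 [0.539  0.141  0.073 ]
 [0.5467 0.0863 0.073 ]
 [0.5535 0.0323 0.073 ]]
0.0547861947416877 yaw 0.13176218031957537 [0.54277603 0.11369517 0.073     ]
[[ 0.5918  0.2582  0.06  ]
 [ 0.6293 -0.0102  0.06  ]
 [ 0.4955 -0.0281  0.06  ]
 [ 0.4581  0.2363  0.06  ]] [0.5436958  0.11403642 0.06      ]
friar foot [0.51436112 0.38045835 0.05      ]
jar [ 0.60086253 -0.13662902  0.075     ]
lamb [0.69214693 0.05843094 0.03      ]
[[ 0.904  0.427 -0.   ]
 [ 0.427 -0.904  0.001]
 [ 0.    -0.001 -1.   ]]
shift/0.4 [ 1.36921711 -1.18109499  0.14919679]
rotvec/2pi [-1.69910460e-04  2.49765430e-06  4.91840128e-02]
rotvec/2pi [-3.56580155e-06 -2.42574396e-04 -4.50815924e-01]
```

Emit:
{"op": "play_rows", "data": {"increments": [[[0.7, -0.6, 0, 0, 0, 0.049, 255], [0.7, -0.6, 0, 0, 0, 0.049, 255], [0.7, -0.6, 0, 0, 0, 0.049, 255], [0.7, -0.6, 0, 0, 0, 0.049, 255], [0.7, -0.6, 0, 0, 0, 0.049, 255], [0.7, -0.6, 0, 0, 0, 0.049, 255], [0.7, -0.6, 0, 0, 0, 0.049, 255], [0.7, -0.6, 0, 0, 0, 0.049, 255]]]}}

```text
clock: 1.1
tool_pos: [0.3962, -0.1835, 0.4046]
orientation: [0.998, 0.067, -0.0, -0.0]
force: [0.3, -1.0, 0.3]
gripper_width: 0.002
grip_force: 0.0
```

```bash
cat > go.py <<'E'
import sys
from bench import r
from h import *
# go.py x y ztip : normalised shift/turn from the present pose
st=r.get_state(); q=R.from_quat(st['orientation']); p=np.array(st['tool_pos'])
print('t',round(st['clock'],2),'tip',(p+q.apply([0,0,.173])).round(4),'F',st['force'].round(2),'w',round(st['gripper_width'],2))
if len(sys.argv)>3:
    x,y,z=map(float,sys.argv[1:4]); T=R.from_euler('z',0.135)*R.from_quat([1,0,0,0])
    print('shift',(q.inv().apply(np.array([x,y,z+.173])-p)/.4).round(4),'turn',((q.inv()*T).as_rotvec()/2/np.pi).round(4))
E
python3 go.py .539 .141 .18
```

```text
t 1.1 tip [ 0.3961 -0.1835  0.2316] F [ 0.31 -0.96  0.29] w 0.0
shift [ 0.4622 -0.7564  0.1288] turn [-0.      0.0001 -0.0002]
```

Emit:
{"op": "play_rows", "data": {"increments": [[[0.462, -0.756, 0.13, 0, 0, 0, 255], [0.462, -0.756, 0.13, 0, 0, 0, 255], [0.462, -0.756, 0.13, 0, 0, 0, 255], [0.462, -0.756, 0.13, 0, 0, 0, 255], [0.462, -0.756, 0.13, 0, 0, 0, 255], [0.462, -0.756, 0.13, 0, 0, 0, 255], [0.462, -0.756, 0.13, 0, 0, 0, 255], [0.462, -0.756, 0.13, 0, 0, 0, 255]]]}}

```text
clock: 2.1
tool_pos: [0.5396, 0.1394, 0.3524]
orientation: [0.998, 0.066, -0.0, 0.0]
force: [0.1, -0.4, -0.3]
gripper_width: -0.001
grip_force: 0.0
```

```bash
python3 go.py .532 .195 .09; python3 - <<'E'
from bench import r
from h import *
s=snap(r,'wrist','w1');print(s['xyz'],s['fx'],s['k1'])
E
```

```text
t 2.1 tip [0.5394 0.1393 0.1794] F [ 0.07 -0.36 -0.32] w -0.0
shift [-0.0003 -0.1404  0.2234] turn [ 0.      0.0001 -0.0005]
[0.60902116 0.14876663 0.32184045] 295.4641621553895 -0.05794764708960877
```

View pics/w1.png

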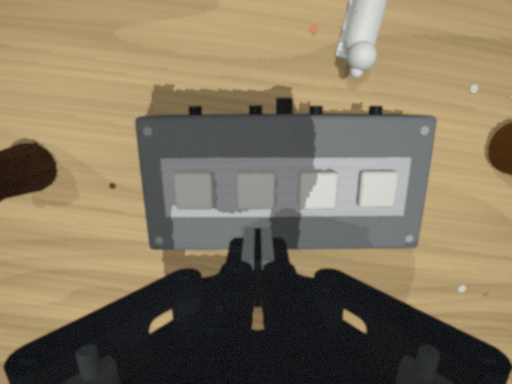

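The wrist view shows the four keys at about (195,189), (256,189), (319,188) and (379,188). The shut fingertips are at about (258,240).

```bash
python3 - <<'E'
from h import *
s=pickle.load(open('w1.pkl','rb'))
for u,v in[(194.5,190),(256,190),(318.5,189.5),(378.5,188.5)]:print(onz(s,u,v,.073).round(4))
for u,v in[(137,117),(436,116),(418,248),(150,249)]:print(onz(s,u,v,.06).round(4))
E
```

```text
[0.5326 0.1937 0.073 ]
[0.5396 0.1403 0.073 ]
[0.5473 0.086  0.073 ]
[0.5552 0.0332 0.073 ]
[0.5879 0.2511 0.06  ]
[ 0.624  -0.0087  0.06  ]
[ 0.4976 -0.0281  0.06  ]
[0.4625 0.2356 0.06  ]
```

Emit:
{"op": "play_rows", "data": {"increments": [[[0, -0.138, 0, 0, 0, 0, 255], [0, -0.138, 0.12, 0, 0, 0, 255], [0, -0.138, 0.22, 0, 0, 0, 255], [0, -0.138, 0.22, 0, 0, 0, 255], [0, -0.138, 0.22, 0, 0, 0, 255], [0, -0.138, 0.22, 0, 0, 0, 255]]]}}

```text
clock: 2.9
tool_pos: [0.5324, 0.1951, 0.2668]
orientation: [0.998, 0.066, 0.001, -0.0]
force: [-0.7, 1.1, 0.2]
gripper_width: 0.004
grip_force: 0.0
```

```bash
python3 go.py .5325 .194 .076
```

```text
t 2.9 tip [0.5329 0.1952 0.0938] F [-0.71  1.07  0.23] w 0.0
shift [-0.0003  0.0027  0.0445] turn [-0.0001 -0.0005 -0.0004]
```

Emit:
{"op": "play_rows", "data": {"increments": [[[0, 0.003, 0.02, 0, 0, 0, 255], [0, 0.003, 0.04, 0, 0, 0, 255], [0, 0.003, 0.04, 0, 0, 0, 255]]]}}

```text
clock: 3.28
tool_pos: [0.5319, 0.1942, 0.2479]
orientation: [0.998, 0.066, -0.001, 0.0]
force: [0.9, -0.1, -0.5]
gripper_width: -0.0
grip_force: 0.0
```

```bash
cat > av.py <<'E'
from bench import r
from h import *
Z=[];F=[]
for i in range(6):
    st=r.get_state();q=R.from_quat(st['orientation']);Z.append(np.array(st['tool_pos'])+q.apply([0,0,.173]));F.append(st['force']);r.snapshot('wrist')
print('t',round(st['clock'],2),'tip',np.mean(Z,0).round(4),'sd',np.std(Z,0)[2].round(4),'F',np.mean(F,0).round(2),'sd',np.std(F,0).round(2))
E
python3 av.py
```

```text
t 3.52 tip [0.532  0.1943 0.0756] sd 0.0003 F [-0.07 -0.06  0.01] sd [0.73 0.31 0.28]
```

Emit:
{"op": "play_rows", "data": {"increments": [[[0, 0, 0.0025, 0, 0, 0, 255], [0, 0, 0.005, 0, 0, 0, 255]]]}}

```text
clock: 3.82
tool_pos: [0.5321, 0.1943, 0.2468]
orientation: [0.998, 0.066, 0.0, -0.0]
force: [-0.4, 0.4, 2.2]
gripper_width: 0.001
grip_force: 0.8
```

```bash
python3 av.py
```

```text
t 4.08 tip [0.5321 0.1943 0.0738] sd 0.0001 F [0.26 0.12 1.9 ] sd [0.34 0.32 0.39]
```

Emit:
{"op": "play_rows", "data": {"increments": [[[0, 0, -0.04, 0, 0, 0, 255], [0, 0.07, -0.04, 0, 0, 0, 255], [0, 0.1375, -0.04, 0, 0, 0, 255], [0, 0.1375, -0.02, 0, 0, 0, 255], [0, 0.1375, -0.006, 0, 0, 0, 255], [0, 0.1375, -0.003, 0, 0, 0, 255], [0, 0.1375, 0, 0, 0, 0, 255], [0, 0.1375, 0, 0, 0, 0, 255]]]}}

```text
clock: 5.12
tool_pos: [0.5393, 0.1401, 0.2469]
orientation: [0.998, 0.067, 0.0, -0.0]
force: [-1.3, 0.9, 2.0]
gripper_width: -0.0
grip_force: 0.8
```

```bash
python3 av.py
```

```text
t 5.38 tip [0.5394 0.14   0.0739] sd 0.0 F [-0.47  1.08  1.63] sd [0.49 0.29 0.33]
```

Key 2 is also raised and has been tapped. Next is key 3.

Emit:
{"op": "play_rows", "data": {"increments": [[[0, 0, -0.04, 0, 0, 0, 255], [0, 0.07, -0.04, 0, 0, 0, 255], [0, 0.1375, -0.04, 0, 0, 0, 255], [0, 0.1375, -0.02, 0, 0, 0, 255], [0, 0.1375, -0.006, 0, 0, 0, 255], [0, 0.1375, -0.003, 0, 0, 0, 255], [0, 0.1375, 0, 0, 0, 0, 255], [0, 0.1375, 0, 0, 0, 0, 255]]]}}

```text
clock: 6.42
tool_pos: [0.5467, 0.0856, 0.2469]
orientation: [0.998, 0.067, 0.0, -0.0]
force: [-1.1, 1.2, 1.7]
gripper_width: 0.002
grip_force: 0.8
```

```bash
python3 av.py
```

```text
t 6.67 tip [0.5467 0.0855 0.0739] sd 0.0 F [-0.62  1.36  1.87] sd [0.42 0.58 0.37]
```

Key 3 is raised too, so key 4 should be the latched one.

Emit:
{"op": "play_rows", "data": {"increments": [[[0, 0, -0.04, 0, 0, 0, 255], [0, 0.07, -0.04, 0, 0, 0, 255], [0, 0.1375, -0.04, 0, 0, 0, 255], [0, 0.1375, -0.02, 0, 0, 0, 255], [0, 0.1375, -0.006, 0, 0, 0, 255], [0, 0.1375, -0.003, 0, 0, 0, 255], [0, 0.1375, 0, 0, 0, 0, 255], [0, 0.1375, 0, 0, 0, 0, 255]]]}}

```text
clock: 7.72
tool_pos: [0.5539, 0.031, 0.2468]
orientation: [0.998, 0.067, -0.0, -0.0]
force: [-0.8, 0.1, -0.4]
gripper_width: 0.003
grip_force: 0.0
```

```bash
python3 av.py
```

```text
t 7.97 tip [0.554  0.0309 0.0738] sd 0.0 F [0.24 0.44 0.1 ] sd [0.82 0.29 0.42]
```

Emit:
{"op": "play_rows", "data": {"increments": [[[0, 0, 0.004, 0, 0, 0, 255], [0, 0, 0.007, 0, 0, 0, 255], [0, 0, 0.009, 0, 0, 0, 255], [0, 0, 0.01, 0, 0, 0, 255], [0, 0, 0.01, 0, 0, 0, 255]]]}}

```text
clock: 8.65
tool_pos: [0.5539, 0.0307, 0.2428]
orientation: [0.998, 0.066, -0.0, -0.0]
force: [-2.6, -0.8, 4.2]
gripper_width: 0.0
grip_force: 2.3
```

```bash
python3 av.py
```

```text
t 8.9 tip [0.5539 0.0307 0.0698] sd 0.0 F [-2.74 -0.29  4.54] sd [0.24 0.33 0.35]
```

Emit:
{"op": "play_rows", "data": {"increments": [[[0, 0, -0.03, 0, 0, 0, 255], [0, 0, -0.05, 0, 0, 0, 255], [0, 0, -0.05, 0, 0, 0, 255], [0, 0, -0.05, 0, 0, 0, 255]]]}}

```text
clock: 9.45
tool_pos: [0.5539, 0.0307, 0.2626]
orientation: [0.998, 0.066, -0.0, -0.0]
force: [-0.0, -0.0, -0.3]
gripper_width: -0.003
grip_force: 0.0
```

```bash
python3 av.py
```

```text
t 9.7 tip [0.5538 0.0307 0.0895] sd 0.0001 F [-0.08  0.12 -0.01] sd [0.32 0.33 0.7 ]
```

Emit:
{"op": "play_rows", "data": {"increments": [[[0, 0, 0.03, 0, 0, 0, 255], [0, 0, 0.045, 0, 0, 0, 255], [0, 0, 0.05, 0, 0, 0, 255], [0, 0, 0.054, 0, 0, 0, 255], [0, 0, 0.058, 0, 0, 0, 255], [0, 0, 0.06, 0, 0, 0, 255], [0, 0, 0.06, 0, 0, 0, 255]]]}}

```text
clock: 10.62
tool_pos: [0.5538, 0.0307, 0.2389]
orientation: [0.998, 0.066, -0.0, -0.0]
force: [-5.4, 0.4, 6.4]
gripper_width: -0.002
grip_force: 3.1
```

```bash
python3 av.py
```

```text
t 10.88 tip [0.5537 0.0307 0.066 ] sd 0.0 F [-5.04  0.05  6.29] sd [0.35 0.47 0.36]
```

Emit:
{"op": "play_rows", "data": {"increments": [[[0, 0, 0.0015, 0, 0, 0, 255], [0, 0, 0.0025, 0, 0, 0, 255], [0, 0, 0.0025, 0, 0, 0, 255]]]}}

```text
clock: 11.3
tool_pos: [0.5538, 0.0307, 0.2383]
orientation: [0.998, 0.066, -0.0, -0.0]
force: [-6.3, 0.5, 11.5]
gripper_width: 0.001
grip_force: 5.9
```

```bash
python3 av.py
```

```text
t 11.55 tip [0.5538 0.0307 0.0653] sd 0.0 F [-6.86  0.2  11.72] sd [0.42 0.35 0.39]
```

Emit:
{"op": "play_rows", "data": {"increments": [[[0, 0, -0.03, 0, 0, 0, 255], [0, 0, -0.1, 0, 0, 0, 255], [0, 0, -0.2, 0, 0, 0, 255], [0, 0, -0.3, 0, 0, 0, 255], [-0.2, 0, -0.35, 0, 0, 0, 255], [-0.3, 0, -0.35, 0, 0, 0, 255], [-0.3, 0, -0.35, 0, 0, 0, 255]]]}}

```text
clock: 12.48
tool_pos: [0.4322, 0.0147, 0.3792]
orientation: [0.998, 0.066, 0.001, 0.0]
force: [1.0, -0.6, 1.1]
gripper_width: 0.003
grip_force: 0.0
```

```bash
python3 - <<'E'
from bench import r
from h import *
s=snap(r,'wrist','w2');t=snap(r,'scene','scene1')
a=cv2.imread('pics/scene1.png')[130:260,160:420];b=cv2.imread('pics/scene0.png')[130:260,160:420]
cv2.imwrite('pics/cmp.png',cv2.resize(np.vstack([b,a]),None,fx=2.2,fy=2.2,interpolation=2))
E
python3 av.py
```

```text
t 12.82 tip [0.4356 0.0148 0.2048] sd 0.0004 F [ 0.54  0.11 -0.07] sd [0.29 0.39 0.28]
```

View pics/cmp.png

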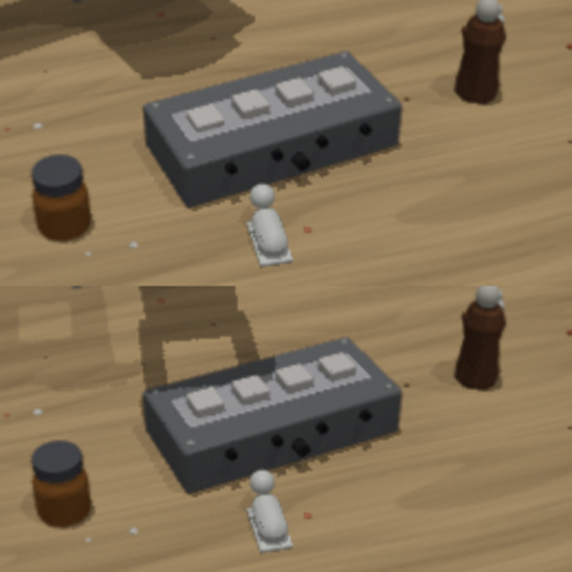

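The before-and-after scene crops show that key 4 (leftmost in this view, about (206,118) before and (206,402) after) now stands as high as the others. The friar, jar and lamb are unmoved. The key hit its stop (11.7 N) before I let it go, and the arm is clear.

```bash
python3 -c "
from bench import r
print(r.sign_off())"
```

```text
the job is handed in; nothing more can be done
None
```

I tapped all four keys lightly from left to right, found key 4 latched, then pressed it to its stop and let it go; in the last picture it stands up level with the others and the friar, jar and lamb look unmoved. The job is handed in, but sign-off gave no verdict.

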